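# Make up a fixing kit and a measuring kit in the bench trays

## Robot

A 6-joint arm with a two-finger parallel gripper is mounted at the origin on a cart in front of the work surface, level with it; the furniture and walls round the work are solid. World frame = base frame: x ahead of the robot, y to its left, z up, the work surface at z = 0. Lengths are in m, angles in rad, forces in N, time in s.
With the tool pointing down it reaches from about 0.35 to 0.975 m from the base axis. Payload 7.1 kg.
Tool frame: the origin (TCP) lies on the centre line of the jaws, within the pads' length; the fingertips stand 11 mm ahead of it and the grasp point (between the pads) lies 8 mm behind it; z points along the fingers, y is the direction in which the jaws open and shut (so a half turn about z gives the same grasp; the last joint's range is limited). The gripper opens to 88 mm and grips with 3 to 60 N. Pads are 20 mm wide; open, the fingers measure 115 mm over their backs; the gripper's body (75 mm by 178 mm) begins 61 mm behind the grasp point.
Start: joints at [-1.323, 0.423, 1.63, -0, 1.089, -0.019], TCP at [0.165, -0.603, 0.234] pointing down, gripper open.
Joint ranges: [-3, 3], [-0.9, 2.11], [0.09, 2.58], [-1.31, 4.45], [0.11, 2.69], [-2.54, 2.54]. Speed limits (rad/s): [2.39, 2.39, 3.01, 3.14, 3.14, 3.14].

## Interface

Orientations are given as a rotation vector (axis times angle).
In Python, from station import bot gives the robot as it stands. Calls block until the motion is done:
- bot.movep(position, orientation): joint-space move of the TCP to a pose.
- bot.move_linear(position, attitude=None, v=0.15): straight line of the TCP; attitude=None keeps the orientation; v is the mean speed in m/s.
- bot.move_j(angles): joint-space move.
- bot.open_gripper() and bot.clamp(force=None): open the fingers fully, or close them until they stop; force is the grip in N (None keeps the last).
- bot.hold(seconds).
- bot.solve_ik(position, orientation): joint angles nearest the present ones, or None.
- bot.observe(): the state.
- bot.read_camera(name): name is "side" or "top"; returns a dict with "image" (400x640x3 uint8, blue, green, red), "fx", "fy", "cx", "cy" (pixels), "R" (3x3) and "t" (3): a world point X has camera coordinates R X + t. Camera axes: x right, y down, z forward; pixel columns grow to the right and rows downward; lengths in m; the calibration is good to about 2 mm. A picture is of the moment at which its call begins. There is no depth.
A pose or a line that the arm cannot do raises bot.MotionError and nothing moves.
- bot.finish_job(): hands the job in, once; it reports no verdict.
The state is a dict: "time_s": time; "joint_positions": joint angles; "dq": joint speeds; "effort": joint torques, N m; "tool_pos": TCP position; "tool_rot": TCP orientation; "force": force on the tool from outside, world axes, zero at the start; "torque": the same for the moment, N m; "gripper_width": finger opening in m.
Only numpy, scipy, OpenCV 4.12 (cv2) and the standard library are available. Lean on these libraries where they do the work, as an engineer would, in place of code of your own. Each camera call takes 0.05 s, during which the arm holds its last target.

## Task

From the loose parts on the bench make up a fixing kit in the tray with three bays (the flange in the large bay, boss up; the hex bolt and the hex nut in the two small bays, one in each, either way round) and a measuring kit in the tray with two bays (the V-block in the larger bay, V up; the stepped shaft in the smaller). Every part ends flat on its bay's floor, bolt and shaft upright as they stood on the bench. Do not knock or shift the surface gauge.

Things in the scene. Friction and masses are not known exactly. Their poses are not given: they have to be found in the camera images.
- flange: Grey round steel flange, loose, 0.6 kg, lying flat: disc 85 mm across and 12 mm thick with four small holes and a bored round boss 43 mm across on its top, 30 mm high overall. Grip it by the boss (from 12 to 30 mm up). Origin at the centre of its underside, z up along the boss; its yaw means nothing.
- bolt: Dark steel hex bolt, loose, 0.2 kg, 93 mm tall, standing on its hexagonal head (30 mm across flats, 34 mm across corners, about 16 mm high) with the round shank, 20 mm across, pointing up. Grip the shank in its upper third; reckon with up to 24 mm there. Origin at the centre of the head's underside, z up along the shank.
- nut: Dark steel hex nut, loose, 70 g, lying flat: 30 mm across flats (along its own x; also at each 60 degrees from it), 34 mm across corners (along its own y), 20 mm high. Origin at the centre of its underside, z up.
- shaft: Bare steel stepped shaft, loose, 0.45 kg, 110 mm tall, standing on its thick end: 35 mm across at the foot (up to 30 mm), getting thinner in steps to about 19 mm at the top. Grip it in the upper third, where it measures 19 to 26 mm. Origin at the centre of its foot, z up along the shaft.
- v_block: Bare steel V-block, loose, 0.55 kg, 45 mm (own x) by 55 mm (own y) by 38 mm high, with a 90 degree V groove along its own x open to the top and about 20 mm deep. Grip it across the two plain side faces, 55 mm apart along its own y. Origin at the centre of its underside, z up.
- three_bay_tray: Low tray, cork floor, dark wood rails, three bays, fixed to the bench, 168 mm (own x) by 116 mm (own y). Origin at the centre of its underside. Floor 5 mm above the bench, tops of the 4 mm thick rails 13 mm. Large bay, 102 by 108 mm clear, centred at x = -29 mm, y = 0; two small bays, each 54 mm (x) by 52 mm (y) clear, centred at x = +53 mm, y = +28 mm and y = -28 mm.
- two_bay_tray: Low tray, cork floor, dark wood rails, two bays, fixed to the bench, 156 mm (own x) by 82 mm (own y). Origin at the centre of its underside. Floor 5 mm above the bench, tops of the 4 mm thick rails 13 mm. Larger bay 84 mm (x) by 74 mm (y) clear, centred at x = -32 mm, y = 0; smaller bay 60 mm (x) by 74 mm (y) clear, centred at x = +44 mm, y = 0.
- surface_gauge: Scribing block standing loose to the right of the work, a bystander to be left where it is: base 56 by 70 mm and 22 mm high, upright post 195 mm tall with a thin needle across it. Origin at the underside of the base, beneath the post.

How it is judged:
At the end, for the whole second after the job is handed in: Flange (boss up) in the large bay, bolt and nut one in each small bay of the three-bay tray; V-block (V up) in the larger, shaft in the smaller bay of the two-bay tray. Each inside its bay's rails, underside within 2.5 mm of the floor, tilted under 0.06 rad, released and at rest (x of flange in the frame of three_bay_tray between -0.042 and -0.016 m and y of flange in the frame of three_bay_tray between -0.014 and 0.014 m and z of flange in the frame of three_bay_tray between 0.002 and 0.0075 m and x of v_block in the frame of two_bay_tray between -0.052 and -0.012 m and y of v_block in the frame of two_bay_tray between -0.016 and 0.016 m and z of v_block in the frame of two_bay_tray between 0.002 and 0.0075 m and x of shaft in the frame of two_bay_tray between 0.028 and 0.06 m and y of shaft in the frame of two_bay_tray between -0.023 and 0.023 m and z of shaft in the frame of two_bay_tray between 0.002 and 0.0075 m and ((x of nut in the frame of three_bay_tray between 0.038 and 0.068 m and y of nut in the frame of three_bay_tray between 0.013 and 0.043 m and z of nut in the frame of three_bay_tray between 0.002 and 0.0075 m and x of bolt in the frame of three_bay_tray between 0.038 and 0.068 m and y of bolt in the frame of three_bay_tray between -0.043 and -0.013 m and z of bolt in the frame of three_bay_tray between 0.002 and 0.0075 m) or (x of nut in the frame of three_bay_tray between 0.038 and 0.068 m and y of nut in the frame of three_bay_tray between -0.043 and -0.013 m and z of nut in the frame of three_bay_tray between 0.002 and 0.0075 m and x of bolt in the frame of three_bay_tray between 0.038 and 0.068 m and y of bolt in the frame of three_bay_tray between 0.013 and 0.043 m and z of bolt in the frame of three_bay_tray between 0.002 and 0.0075 m)) and angle between each of flange, bolt, nut, shaft, v_block's own z axis and vertical below 0.06 rad and linear speed of each of flange, bolt, nut, shaft, v_block below 0.02 m/s); the robot touches nothing.
It fails at once if the surface gauge is shifted by more than 30 mm or tipped (distance of surface_gauge from where it was at the start of the episode above 0.03 m or angle between surface_gauge's own z axis and vertical above 0.2 rad).
It also fails if it takes over 128 s, if anything falls off the work surface, if the arm or the gripper's body presses on something with over 40 N, if the wrist force passes 120 N, or if a joint passes its speed limit or range.

## Working session

There is one attempt and no reset: what is moved stays moved. The work goes in short steps, each a Python script; the robot and the scene stay as the last script left them, time stands still between calls to the robot, and variables do not carry over. Pictures are saved under pics/ and viewed, and the job is handed in when it is done.

```bash
ls; mkdir -p pics; python3 - <<'E'
from station import bot
import cv2
print(bot.observe())
for n in("top","side"):
    c=bot.read_camera(n); cv2.imwrite(f"pics/{n}0.png",c["image"])
    print({k:v for k,v in c.items() if k!="image"})
E
```

```text
pics
{'time_s': 0.0, 'joint_positions': array([-1.32301195e+00,  4.23792278e-01,  1.63070385e+00,  9.01538291e-06,
        1.08861067e+00, -1.89936384e-02]), 'dq': array([ 0.00085081, -0.00015662, -0.00012458, -0.00049966,  0.00039035,
       -0.00051731]), 'effort': array([ 1.49911080e-03, -5.44629622e+01, -2.73671955e+01,  6.44553406e-02,
        2.26581772e-02, -1.11777310e-04]), 'tool_pos': array([ 0.16466149, -0.60234889,  0.23292657]), 'tool_rot': array([-3.11219456e+00, -4.17605661e-01,  2.58901325e-04]), 'force': array([ 0.29491148,  0.06165353, -0.26948125]), 'torque': array([-0.02358207,  0.00667694, -0.03421189]), 'gripper_width': 0.08767471315034499}
{'fx': 375.7005409373654, 'fy': 375.7005409373654, 'cx': 319.03991773716655, 'cy': 205.10385287930143, 'R': array([[-0.07098079, -0.99746082,  0.00580079],
       [-0.97631306,  0.06828192, -0.2053056 ],
       [ 0.2043882 , -0.02023614, -0.97868072]]), 't': array([-0.06584606,  0.59542274,  1.14928541])}
{'fx': 495.3637248443826, 'fy': 495.3637248443826, 'cx': 321.1586692990278, 'cy': 190.49277229044736, 'R': array([[ 9.78008502e-01, -2.08564511e-01, -4.63699749e-04],
       [-1.24797330e-01, -5.83420054e-01, -8.02525181e-01],
       [ 1.67107741e-01,  7.84934319e-01, -5.96618067e-01]]), 't': array([-0.57956622,  0.07588503,  1.24115103])}
```

View pics/top0.png

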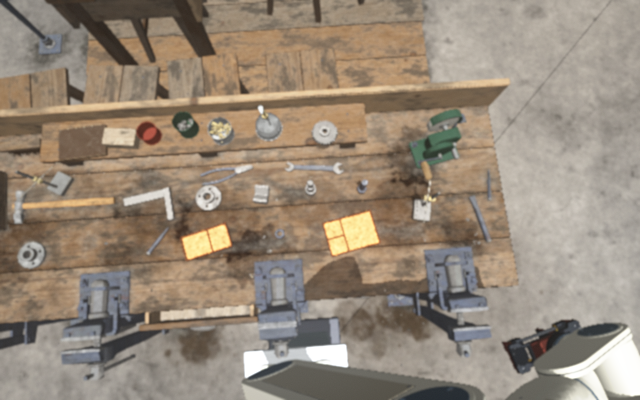

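View pics/side0.png

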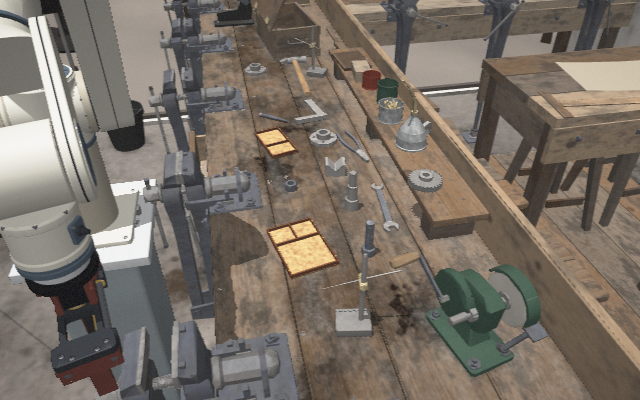

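```bash
cat > h.py <<'E'
import numpy as np, cv2
def ray(c,u,v,z):
    R=c["R"];o=-R.T@c["t"];d=R.T@np.array([(u-c["cx"])/c["fx"],(v-c["cy"])/c["fy"],1.])
    return o+d*(z-o[2])/d[2]
def proj(c,X):
    p=c["R"]@np.asarray(X,float)+c["t"]; return np.array([c["fx"]*p[0]/p[2]+c["cx"],c["fy"]*p[1]/p[2]+c["cy"]])
def tri(c1,p1,c2,p2):
    P=[np.diag([1,1,1.])@np.array([[c["fx"],0,c["cx"]],[0,c["fy"],c["cy"]],[0,0,1]])@np.c_[c["R"],c["t"]] for c in(c1,c2)]
    X=cv2.triangulatePoints(P[0],P[1],np.array(p1,float).reshape(2,1),np.array(p2,float).reshape(2,1));return (X[:3]/X[3]).ravel()
E
python3 - <<'E'
from station import bot
from h import *
import pickle
t=bot.read_camera("top");s=bot.read_camera("side");pickle.dump((t,s),open("c0.pkl","wb"))
def crop(c,x0,y0,x1,y1,f,n): cv2.imwrite(n,cv2.resize(c["image"][y0:y1,x0:x1],None,fx=f,fy=f,interpolation=cv2.INTER_CUBIC))
crop(t,175,155,305,265,6,"pics/t1.png"); crop(t,265,150,440,265,4.5,"pics/t2.png")
crop(s,230,100,390,220,5,"pics/s1.png"); crop(s,250,160,420,280,4.7,"pics/s2.png")
for n,(u,v) in dict(fl=(208,197),fl2=(32,255),vb=(261,194),nut=(280,234),sh=(310,187),bo=(363,186),g=(422,210),t2=(206,242),t3=(352,233),vise=(279,285)).items(): print(n,ray(t,u,v,0.02))
E
```

```text
fl [0.65165847 0.26037505 0.02      ]
fl2 [0.4984006  0.82912138 0.02      ]
vb [0.64964528 0.08314423 0.02      ]
nut [0.51032904 0.02628745 0.02      ]
sh [ 0.66241732 -0.08247797  0.02      ]
bo [ 0.65346379 -0.26120849  0.02      ]
g [ 0.55748539 -0.4497586   0.02      ]
t2 [0.50104817 0.26846973 0.02      ]
t3 [ 0.49701419 -0.20993542  0.02      ]
vise [0.34694145 0.03761334 0.02      ]
```

View pics/t1.png

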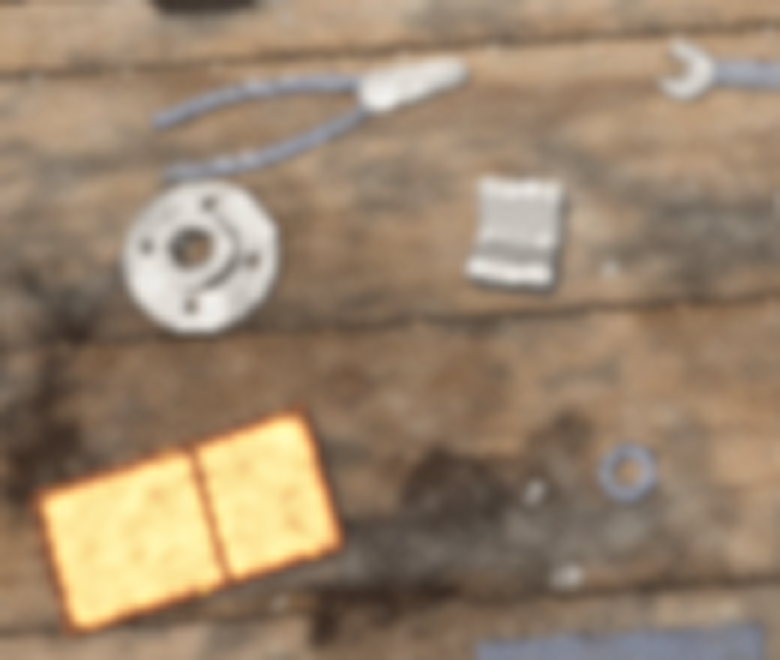

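View pics/t2.png

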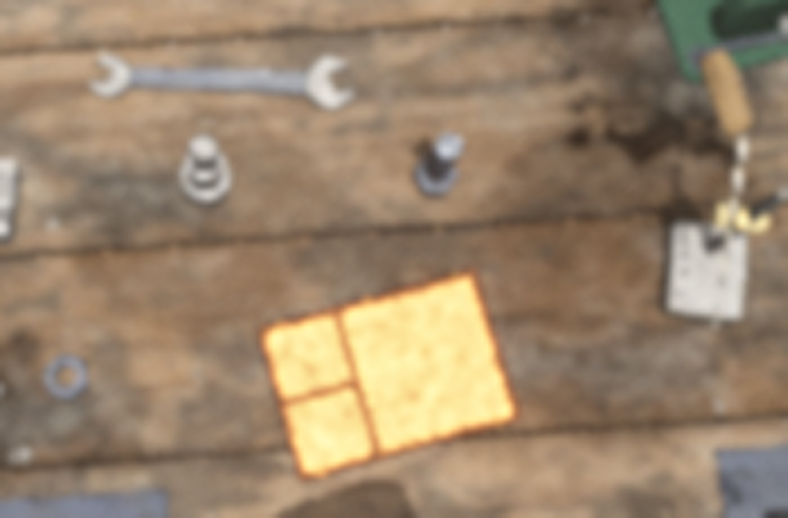

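View pics/s1.png

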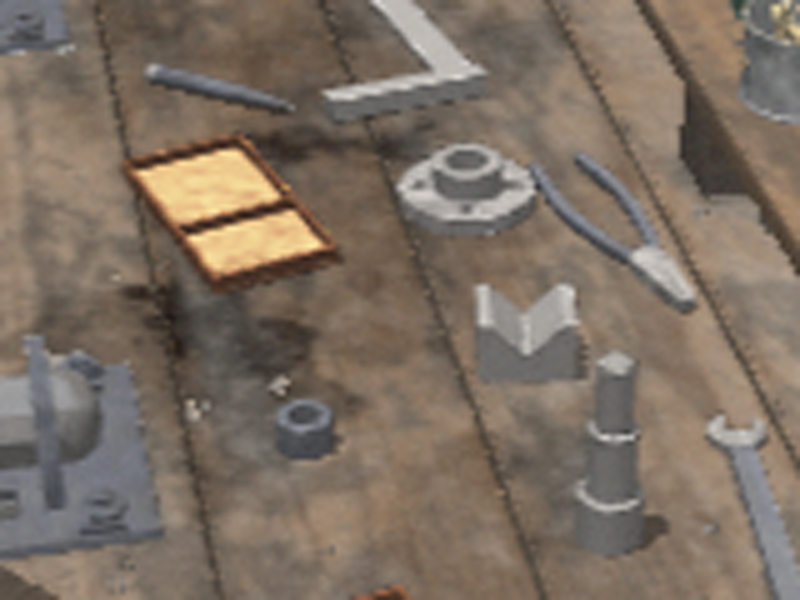

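View pics/s2.png

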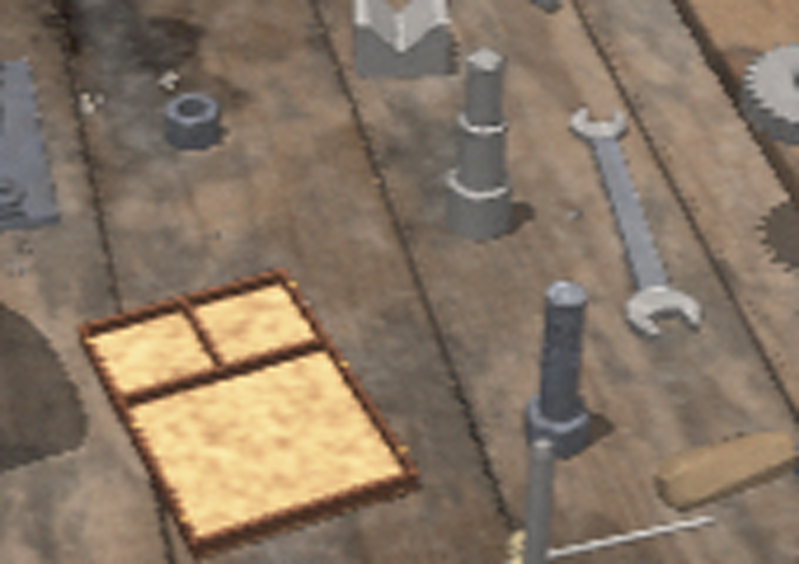

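```bash
cat > meas.py <<'E'
from h import *
import pickle
t,s=pickle.load(open("c0.pkl","rb"))
def cork(c,box):
    x0,y0,x1,y1=box; im=cv2.cvtColor(c["image"],cv2.COLOR_BGR2HSV)[y0:y1,x0:x1]
    m=cv2.inRange(im,(8,60,185),(35,255,255)); n,l,st,ce=cv2.connectedComponentsWithStats(m,connectivity=4)
    return [(st[i,4],ce[i]+[x0,y0],np.argwhere(l==i)[:,::-1]+[x0,y0]) for i in range(1,n) if st[i,4]>60]
for nm,c,boxes in(("top",t,((178,220,240,262),(320,205,385,262))),("side",s,((250,120,305,160),(260,210,345,285)))):
  for b in boxes:
    for a,ce,p in sorted(cork(c,b),key=lambda q:-q[0]):
        q=np.array([ray(c,u,v,.005)[:2] for u,v in p])
        r=cv2.minAreaRect((q*1000).astype(np.float32)); print(nm,a,ce.round(1),"cent",q.mean(0).round(4),"rect",np.round(r[0],1),np.round(r[1],1),round(r[2],1))
def steel(c,box,smax=70,vmin=0):
    x0,y0,x1,y1=box; im=cv2.cvtColor(c["image"],cv2.COLOR_BGR2HSV)[y0:y1,x0:x1]
    m=cv2.inRange(im,(0,0,vmin),(180,smax,255)); b=cv2.inRange(im,(95,20,40),(140,255,255)); return m|b
for n,c,b in(("fl",t,(190,182,226,215)),("vb",t,(250,182,274,208)),("nut",t,(270,224,290,244)),("sh",t,(300,175,320,195)),("bo",t,(352,175,374,197)),
  ("flS",s,(305,122,345,150)),("vbS",s,(320,152,350,180)),("nutS",s,(280,176,302,196)),("shS",s,(338,165,366,214)),("boS",s,(355,215,382,262))):
    m=steel(c,b); cv2.imwrite(f"pics/m_{n}.png",cv2.resize(np.hstack([cv2.merge([m]*3),c["image"][b[1]:b[3],b[0]:b[2]]]),None,fx=10,fy=10,interpolation=0))
E
python3 meas.py
python3 - <<'E'
import cv2,numpy as np
ns=["fl","vb","nut","sh","bo","flS","vbS","nutS","shS","boS"]
W=np.zeros((600,800,3),np.uint8)
for i,n in enumerate(ns):
    im=cv2.imread(f"pics/m_{n}.png"); f=min(155/im.shape[1],295/im.shape[0]); im=cv2.resize(im,None,fx=f,fy=f,interpolation=0)
    y,x=(i//5)*300,(i%5)*160; W[y:y+im.shape[0],x:x+im.shape[1]]=im
cv2.imwrite("pics/masks.png",W)
E
```

```text
top 1100 [206.  241.4] cent [0.5051 0.2726] rect [505.6 272.7] [ 81.3 151.8] 14.7
top 1708 [350.7 233. ] cent [ 0.4994 -0.2071] rect [ 499.1 -207.8] [119.1 168.8] 11.7
top 112 [369.8 254.7] cent [ 0.4233 -0.2636] rect [ 420.5 -265.7] [56.3 29.4] 86.0
side 265 [271.2 136.8] cent [0.4969 0.3075] rect [497.  308.1] [70.5 72.2] 15.5
side 198 [280.6 148. ] cent [0.5163 0.2348] rect [516.3 235. ] [70.6 49.5] 13.7
side 1336 [305.5 253.8] cent [ 0.5059 -0.2339] rect [ 505.8 -232.7] [107.9  95.8] 11.8
side 272 [281.7 234.7] cent [ 0.462  -0.1577] rect [ 462.2 -157.4] [50.6 46.7] 11.9
side 255 [303.5 228.4] cent [ 0.5173 -0.146 ] rect [ 517.3 -145.9] [49.5 47. ] 11.8
```

View pics/masks.png

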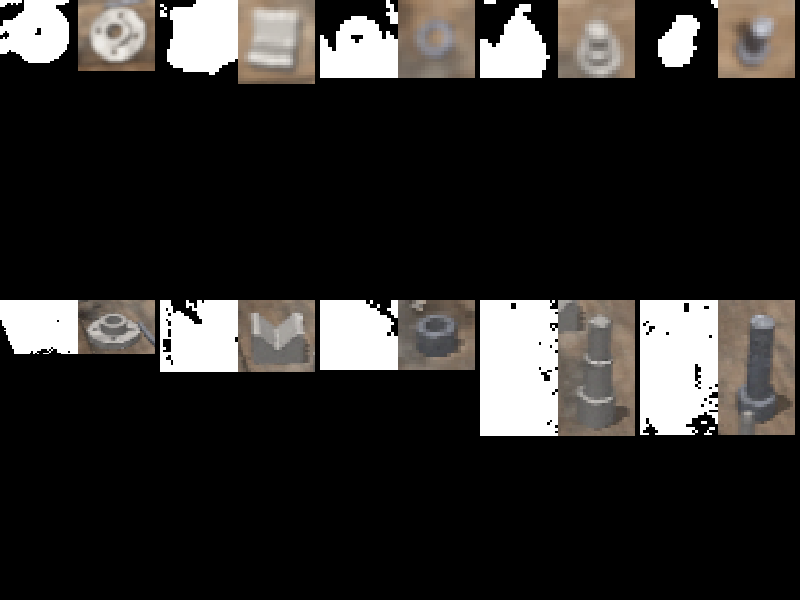

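```bash
cat > m2.py <<'E'
from h import *
import pickle
t,s=pickle.load(open("c0.pkl","rb"))
for c in(t,s): print("cam",(-c["R"].T@c["t"]).round(3))
L={}
def comp(c,b,th,tray=False):
    x0,y0,x1,y1=b; im=c["image"].astype(int)[y0:y1,x0:x1]; d=im[...,2]-im[...,0]
    m=((d>th) if tray else (d<th)).astype(np.uint8)*255
    if tray:m=cv2.morphologyEx(m,cv2.MORPH_CLOSE,np.ones((3,3),np.uint8))
    n,l,st,ce=cv2.connectedComponentsWithStats(m,connectivity=4); i=1+np.argmax(st[1:,4]); L[str(b)]=(l==i,c["image"][y0:y1,x0:x1]); return np.argwhere(l==i)[:,::-1]+[x0,y0]
for nm,c,boxes in(("top",t,((175,215,240,266),(318,203,387,264))),("side",s,((250,120,305,160),(260,210,345,285)))):
  for b in boxes:
    p=comp(c,b,60 if nm=="top" else 45,True); 
    for z in(.005,.013):
      q=np.array([ray(c,u,v,z)[:2] for u,v in p]);r=cv2.minAreaRect((q*1000).astype(np.float32)); print(nm,z,np.round(r[0],1),np.round(r[1],1),round(r[2],1),"cent",q.mean(0).round(4))
for n,c,b,th,z in(("fl",t,(187,180,226,215),12,.012),("vb",t,(248,180,275,208),12,.03),("nut",t,(270,224,290,244),10,.02),("sh",t,(298,172,322,200),12,.02),("bo",t,(350,172,376,200),12,.02),
  ("flS",s,(305,122,345,150),12,.012),("vbS",s,(320,152,350,180),12,.02),("nutS",s,(280,176,302,196),8,.02),("shS",s,(338,165,366,214),14,.02),("boS",s,(355,213,382,250),12,.02)):
    p=comp(c,b,th); q=np.array([ray(c,u,v,z)[:2] for u,v in p]);r=cv2.minAreaRect((q*1000).astype(np.float32))
    print(n,len(p),"px",p.min(0),p.max(0),"mean",p.mean(0).round(1),"rect",np.round(r[0],1),np.round(r[1],1),round(r[2],1))
W=np.zeros((600,800,3),np.uint8)
for i,(m,im) in enumerate(L.values()):
    im=np.vstack([im,np.where(m[...,None],im,(255,0,255)).astype(np.uint8)]); f=min(155/im.shape[1],195/im.shape[0]); im=cv2.resize(im,None,fx=f,fy=f,interpolation=0)
    y,x=(i//5)*200,(i%5)*160; W[y:y+im.shape[0],x:x+im.shape[1]]=im
cv2.imwrite("pics/masks2.png",W)
E
python3 m2.py
```

```text
cam [ 0.342 -0.083  1.247]
cam [ 0.369 -1.051  0.801]
top 0.005 [502.6 286.7] [ 88.8 185.9] 14.7 cent [0.5044 0.2794]
top 0.013 [501.5 284.3] [ 88.2 184.7] 14.7 cent [0.5033 0.2771]
top 0.005 [ 473.7 -219.1] [178.4 184.4] 11.5 cent [ 0.4923 -0.2155]
top 0.013 [ 472.9 -218.2] [177.2 183.3] 11.5 cent [ 0.4913 -0.2146]
side 0.005 [504.9 287.7] [ 84.8 163.9] 15.0 cent [0.5059 0.2822]
side 0.013 [503.6 274.3] [ 83.9 162.3] 15.0 cent [0.5045 0.2688]
side 0.005 [ 501.9 -203.7] [120.4 178.5] 11.5 cent [ 0.5012 -0.2061]
side 0.013 [ 500.6 -212.2] [119.2 176.7] 11.5 cent [ 0.4999 -0.2146]
fl 93 px [197 187] [208 204] mean [201.9 196.2] rect [661.5 282.3] [29.6 61.9] 76.7
vb 180 px [254 186] [267 202] mean [261.2 194. ] rect [647.5  82.2] [41.5 55.3] 79.6
nut 51 px [275 229] [283 238] mean [279.3 233.8] rect [512.1  27.8] [28.3 27.7] 41.5
sh 73 px [306 181] [314 194] mean [309.7 188.2] rect [659.6 -84.2] [28.9 41.8] 68.4
bo 80 px [358 180] [366 192] mean [362.2 186.5] rect [ 653.8 -257.6] [24.9 45.1] 75.3
flS 434 px [309 129] [344 146] mean [324.5 138.1] rect [663.7 256.5] [104.4 107.9] 79.1
vbS 325 px [325 157] [345 175] mean [334.9 167.1] rect [650.2  83.6] [91.6 56.1] 77.9
nutS 124 px [285 180] [296 191] mean [290.3 185.5] rect [511.9  16.4] [50.7 29.7] 80.3
shS 437 px [343 171] [358 210] mean [351.3 193. ] rect [664.2 -34.7] [174.   38.7] 75.9
boS 266 px [362 220] [375 249] mean [368.8 235.7] rect [ 660.4 -215.1] [104.3  29.6] 74.4
```

View pics/masks2.png

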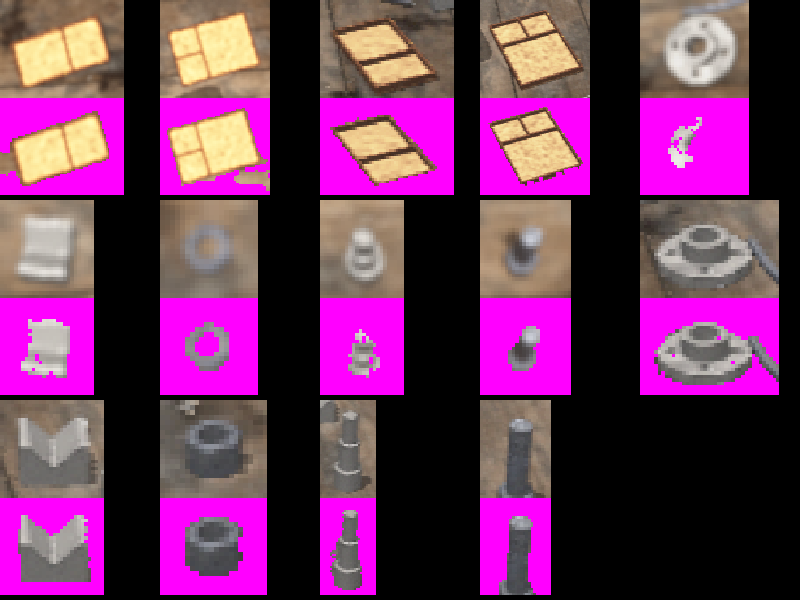

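```bash
python3 - <<'E'
from h import *
import pickle
t,s=pickle.load(open("c0.pkl","rb"))
print("yaw pts vb")
P=lambda c,L,z:[ray(c,u,v,z)[:2].round(4) for u,v in L]
print(P(t,[(255.3,184.7),(269.2,185),(267,203),(253,201.3)],.038)); 
print("side bottom",P(s,[(325,175.4),(346.5,176)],0))
for n,a,b,z in(("fl",(207.2,196.2),(324.8,131.6),.03),("sh",(310.1,181.8),(353.2,172.3),.11),("bo",(365,181.8),(370.4,221.7),.093),("nut",(279.7,233.8),(291.1,182.8),.02)):
    print(n,ray(t,*a,z).round(4),ray(s,*b,z).round(4),tri(t,a,s,b).round(4))
print("fl disc",ray(t,208.5,197.7,.011).round(4))
# needle
for u,v in((323,289),(410,265),(363,288),(369,218+20)): print("needle",[ray(s,u,v,z).round(3) for z in(.08,.14,.195)])
def up(c,x0,y0,x1,y1,f): return cv2.resize(c["image"][y0:y1,x0:x1],None,fx=f,fy=f,interpolation=cv2.INTER_CUBIC)
cv2.imwrite("pics/z1.png",np.hstack([up(t,246,178,278,210,12),up(t,268,222,292,246,16)]))
cv2.imwrite("pics/z2.png",np.hstack([up(t,400,150,450,230,5),up(s,310,200,420,345,3.45)[:400]if 0 else cv2.resize(s["image"][200:340,310:420],(314,400))]))
cv2.imwrite("pics/z3.png",np.hstack([up(s,318,150,352,184,11),up(s,278,174,304,200,14.4)[:374,:374]]))
E
```

```text
yaw pts vb
[array([0.6782, 0.0983]), array([0.674 , 0.0523]), array([0.6133, 0.0622]), array([0.6223, 0.1079])]
side bottom [array([0.6188, 0.0708]), array([0.6775, 0.0552])]
fl [0.6521 0.2602 0.03  ] [0.6599 0.2612 0.03  ] [0.6569 0.26   0.0302]
sh [ 0.6557 -0.0839  0.11  ] [ 0.6552 -0.0847  0.11  ] [ 0.6555 -0.0839  0.1095]
bo [ 0.6482 -0.2583  0.093 ] [ 0.6495 -0.2549  0.093 ] [ 0.6481 -0.258   0.0956]
nut [0.5111 0.0272 0.02  ] [0.5156 0.0279 0.02  ] [0.5139 0.0272 0.0203]
fl disc [0.6514 0.2612 0.011 ]
needle [array([ 0.508, -0.414,  0.08 ]), array([ 0.496, -0.467,  0.14 ]), array([ 0.486, -0.515,  0.195])]
needle [array([ 0.694, -0.388,  0.08 ]), array([ 0.667, -0.443,  0.14 ]), array([ 0.642, -0.493,  0.195])]
needle [array([ 0.584, -0.427,  0.08 ]), array([ 0.566, -0.479,  0.14 ]), array([ 0.55 , -0.527,  0.195])]
needle [array([ 0.636, -0.292,  0.08 ]), array([ 0.614, -0.355,  0.14 ]), array([ 0.593, -0.413,  0.195])]
```

View pics/z1.png

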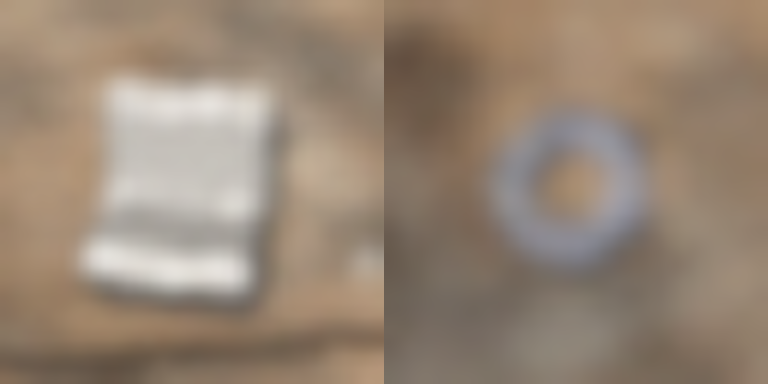

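View pics/z2.png

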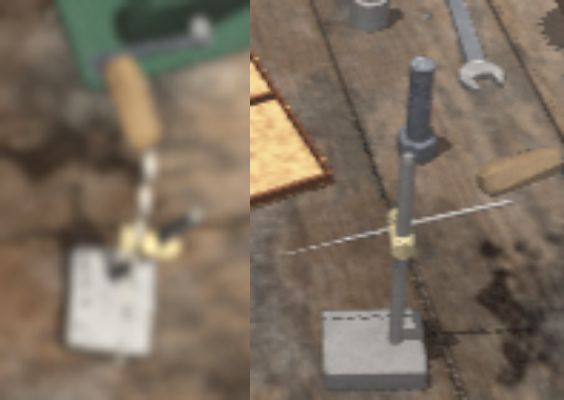

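View pics/z3.png

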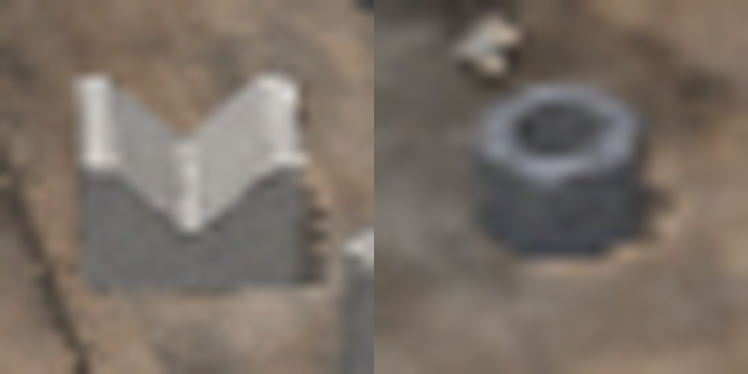

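```bash
cat > r.py <<'E'
from station import bot
from h import *
import math
D=math.radians
def rv(psi): 
    psi=(psi+math.pi)%(2*math.pi)-math.pi
    return np.array([math.cos(psi/2),math.sin(psi/2),0])*math.pi
def tray(o,a,x,y):
    a=D(a); return np.array([o[0]+x*math.cos(a)-y*math.sin(a),o[1]+x*math.sin(a)+y*math.cos(a)])
T3=lambda x,y:tray((.4995,-.2075),101.6,x,y)
T2=lambda x,y:tray((.5045,.2715),-75.2,x,y)
def st(l):
    o=bot.observe(); print(l,round(o["time_s"],1),"p",o["tool_pos"].round(4),"w",round(o["gripper_width"],4),"F",o["force"].round(1),"q",o["joint_positions"].round(2))
def pick(xy,z,ja,up,F=40):   # ja = jaw (tool y) angle deg
    o=rv(D(ja+90)); bot.movep([*xy,up],o); bot.move_linear([*xy,z+.03],v=.25); bot.move_linear([*xy,z],v=.08); st("at"); bot.clamp(F); st("clamped")
    bot.move_linear([*xy,up],v=.25); st("lifted")
def place(xy,z,ja,up):
    o=rv(D(ja+90)); bot.movep([*xy,up],o); bot.move_linear([*xy,z+.03],v=.25); bot.move_linear([*xy,z],v=.05); st("down"); bot.open_gripper(); st("open")
    bot.move_linear([*xy,up],v=.25)
E
python3 - <<'E'
from r import *
p=bot.observe()["tool_pos"]; bot.move_linear([p[0],p[1],.33],v=.3)
pick((.513,.0272),.011+.011,26,.2,30)
E
```

```text
at 4.5 p [0.5127 0.0272 0.0217] w 0.088 F [-0.1  0.9 -0.8] q [ 0.03  0.61  1.97  0.    0.56 -0.42]
clamped 5.5 p [0.5131 0.0272 0.022 ] w 0.0305 F [ 0.4  0.8 -0. ] q [ 0.03  0.61  1.97  0.    0.56 -0.42]
lifted 6.3 p [0.5121 0.0272 0.1989] w 0.0306 F [ 0.8 -0.3 -2.4] q [ 0.03  0.31  1.9  -0.    0.93 -0.42]
```

Width 30.5 mm means the jaws are across the flats. Placing it, then looking.

```bash
python3 - <<'E'
from r import *
xy=T3(.053,-.028); print(xy)
place(xy,.022+.006,11.6,.2)
bot.movep([.6565,.2605,.2],rv(D(90+105)))
t=bot.read_camera("top");s=bot.read_camera("side")
a=cv2.resize(t["image"][200:270,310:400],(400,311),interpolation=2);b=cv2.resize(s["image"][205:285,255:355],(389,311),interpolation=2)
cv2.imwrite("pics/n1.png",np.hstack([a,b]))
E
```

```text
[ 0.51627098 -0.14995233]
down 8.5 p [ 0.5162 -0.15    0.0278] w 0.0304 F [ 0.2  0.1 -0.7] q [-0.3   0.62  1.92 -0.    0.6  -0.51]
open 9.5 p [ 0.5163 -0.1499  0.028 ] w 0.0878 F [-0.2 -0.  -0.8] q [-0.3   0.62  1.92 -0.    0.6  -0.51]
```

View pics/n1.png

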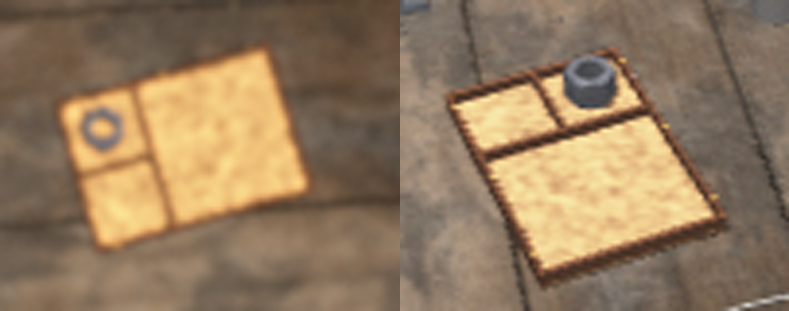

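```bash
python3 - <<'E'
from r import *
pick((.656,.2605),.0255,105,.2,50)
if bot.observe()["gripper_width"]>.035:
    place(T3(-.029,0),.0255+.006,101.6,.2)
    bot.movep([.65,.082,.2],rv(D(80)))
    t=bot.read_camera("top");s=bot.read_camera("side")
    a=cv2.resize(t["image"][200:270,310:400],(400,311),interpolation=2);b=cv2.resize(s["image"][205:285,255:355],(389,311),interpolation=2)
    cv2.imwrite("pics/n2.png",np.hstack([a,b]))
E
```

```text
at 13.6 p [0.6557 0.2604 0.025 ] w 0.0878 F [0.6 0.2 0.6] q [ 0.36  0.79  1.52 -0.    0.83 -1.47]
clamped 14.3 p [0.656  0.2609 0.0256] w 0.0423 F [-1.2  3.3  1.3] q [ 0.36  0.79  1.52  0.    0.83 -1.47]
lifted 15.2 p [0.6547 0.2598 0.198 ] w 0.0422 F [ 0.9  0.  -5.9] q [ 0.36  0.58  1.46 -0.    1.11 -1.47]
down 18.5 p [ 0.5053 -0.2359  0.0313] w 0.042 F [ 0.4 -0.3 -5.2] q [-0.46  0.63  1.88  0.    0.63 -2.23]
open 19.4 p [ 0.5053 -0.2359  0.0315] w 0.0878 F [ 0.4 -0.3  0.1] q [-0.46  0.63  1.88 -0.    0.63 -2.23]
```

View pics/n2.png

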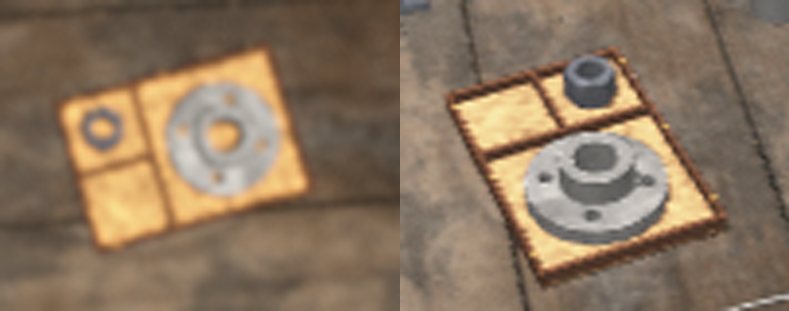

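```bash
python3 - <<'E'
from r import *
pick((.650,.082),.025,-10,.2,50)
if bot.observe()["gripper_width"]>.045:
    place(T2(-.032,0),.025+.006,14.8,.2)
    bot.movep([.6485,-.257,.25],rv(D(90+11.6)))
    t=bot.read_camera("top");s=bot.read_camera("side")
    a=cv2.resize(t["image"][210:270,170:250],(400,300),interpolation=2);b=cv2.resize(s["image"][115:175,245:325],(400,300),interpolation=2)
    cv2.imwrite("pics/n3.png",np.hstack([a,b]))
    cv2.imwrite("pics/n3s.png",s["image"])
E
```

```text
at 24.0 p [0.6497 0.0819 0.0245] w 0.088 F [-0.1 -0.5  0.2] q [ 0.11  0.74  1.65 -0.    0.76  0.28]
clamped 24.6 p [0.6493 0.082  0.0251] w 0.0546 F [-4.6  1.7  4.6] q [0.11 0.74 1.65 0.   0.76 0.28]
lifted 25.4 p [0.6489 0.0818 0.1983] w 0.0546 F [-1.   0.7 -4.8] q [ 0.11  0.51  1.59 -0.    1.05  0.28]
down 27.9 p [0.4963 0.3025 0.0308] w 0.0548 F [ 0.9 -0.6 -4.1] q [0.53 0.66 1.82 0.   0.66 0.27]
open 28.6 p [0.4964 0.3024 0.0311] w 0.0877 F [ 0.7  0.1 -0.6] q [0.53 0.65 1.82 0.   0.66 0.27]
```

View pics/n3.png

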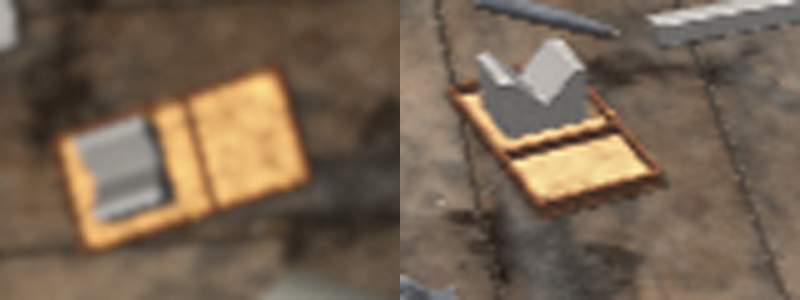

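View pics/n3s.png

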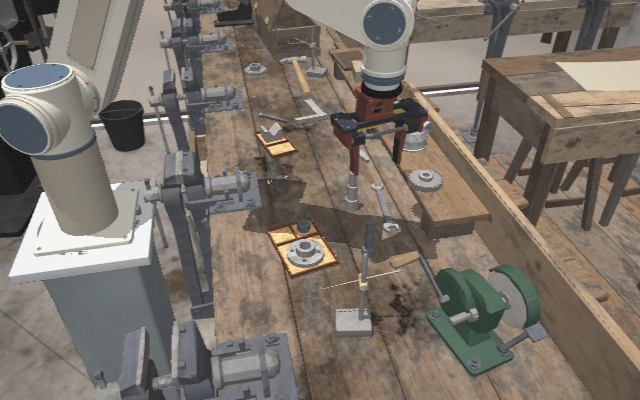

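```bash
python3 - <<'E'
from r import *
import pickle
t,s=pickle.load(open("c0.pkl","rb"))
a=D(-75.2);R=np.array([[math.cos(a),math.sin(a)],[-math.sin(a),math.cos(a)]])
f=lambda p:(R@(p[:2]-[.5045,.2715])*1000).round(1)
for q in((75,145),(140,118),(165,195),(95,218)): print("top z43",f(ray(t,170+q[0]/5-.4,210+q[1]/5-.4,.043)))
for q in((513,137),(590,120)): print("side z5",f(ray(s,245+(q[0]-400)/5-.4,115+q[1]/5-.4,.005)))
for q in((480,52),(555,40),(515,88),(585,68)): print("side z43",f(ray(s,245+(q[0]-400)/5-.4,115+q[1]/5-.4,.043)))
E
```

```text
top z43 [-54.3  24. ]
top z43 [-10.4  27.4]
top z43 [ -8.2 -25.6]
top z43 [-54.1 -25.3]
side z5 [-12.6 -21.2]
side z5 [-9.9 29.5]
side z43 [-57.3 -22.7]
side z43 [-50.4  25. ]
side z43 [ -5.8 -20. ]
side z43 [-9.1 27.8]
```

```bash
python3 - <<'E'
from r import *
pick((.6485,-.257),.075,11.6,.24,40)
w=bot.observe()["gripper_width"]
if .015<w<.03:
    place(T3(.053,.028),.075+.006,11.6,.24)
    bot.movep([.6555,-.084,.25],rv(D(90+14.8)))
    t=bot.read_camera("top");s=bot.read_camera("side")
    a=cv2.resize(t["image"][200:270,310:400],(400,311),interpolation=2);b=cv2.resize(s["image"][205:285,255:355],(389,311),interpolation=2)
    cv2.imwrite("pics/n4.png",np.hstack([a,b]))
E
```

```text
at 33.1 p [ 0.6483 -0.2569  0.0745] w 0.0877 F [-0.1  0.7 -0.1] q [-0.39  0.71  1.54  0.    0.89 -0.6 ]
clamped 34.1 p [ 0.6484 -0.257   0.0749] w 0.023 F [ 0.4 -0.7 -0.3] q [-0.39  0.71  1.54 -0.    0.89 -0.6 ]
lifted 35.0 p [ 0.6475 -0.2566  0.2384] w 0.0223 F [ 0.1 -0.1 -2.8] q [-0.39  0.53  1.45 -0.    1.17 -0.6 ]
down 37.2 p [ 0.4614 -0.1612  0.0809] w 0.0221 F [-0.9 -0.5 -1.8] q [-0.36  0.48  2.02  0.    0.65 -0.56]
open 38.3 p [ 0.4614 -0.1612  0.081 ] w 0.0879 F [-1.1 -0.5  0.2] q [-0.36  0.48  2.02  0.    0.65 -0.56]
```

View pics/n4.png

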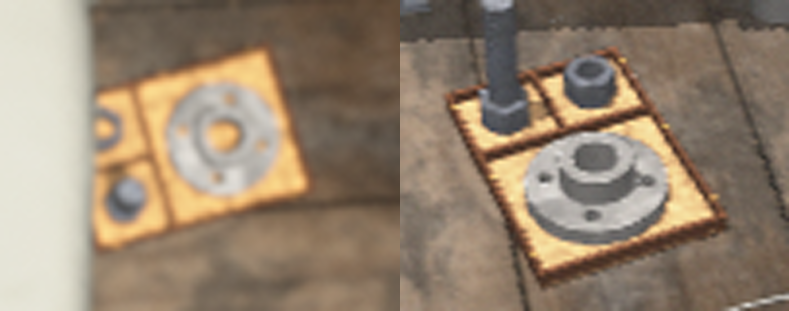

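```bash
python3 - <<'E'
from r import *
pick((.6555,-.084),.088,14.8,.25,40)
w=bot.observe()["gripper_width"]
if .014<w<.03:
    place(T2(.044,0),.088+.006,14.8,.27)
    bot.movep([.40,.05,.35],rv(D(90)))
    st("end")
    t=bot.read_camera("top");s=bot.read_camera("side")
    cv2.imwrite("pics/n5t.png",t["image"]);cv2.imwrite("pics/n5s.png",s["image"])
    a=cv2.resize(t["image"][210:270,170:250],(400,300),interpolation=2);b=cv2.resize(s["image"][115:175,245:325],(400,300),interpolation=2)
    c=cv2.resize(t["image"][200:260,310:390],(400,300),interpolation=2);d=cv2.resize(s["image"][190:280,255:375],(400,300),interpolation=2)
    cv2.imwrite("pics/n5.png",np.vstack([np.hstack([a,b]),np.hstack([c,d])]))
E
```

```text
at 41.5 p [ 0.6552 -0.0839  0.0875] w 0.0882 F [-0.3  0.2  0.5] q [-0.15  0.65  1.62  0.    0.87 -0.4 ]
clamped 42.5 p [ 0.6553 -0.084   0.0879] w 0.0226 F [-0.2 -0.1 -0.3] q [-0.15  0.65  1.62 -0.    0.87 -0.4 ]
lifted 43.3 p [ 0.6543 -0.0838  0.2481] w 0.023 F [ 0.6  0.  -5.6] q [-0.15  0.46  1.53  0.    1.15 -0.4 ]
down 46.1 p [0.5158 0.229  0.0939] w 0.0228 F [-0.5  0.3 -4.6] q [ 0.4   0.53  1.85 -0.    0.76  0.14]
open 47.2 p [0.5158 0.229  0.094 ] w 0.0881 F [-0.1 -0.4 -0.1] q [0.4  0.53 1.85 0.   0.76 0.14]
end 49.0 p [0.4005 0.0503 0.3494] w 0.0876 F [ 1.4 -0.3 -1. ] q [ 0.1  -0.06  1.95  0.    1.25  0.09]
```

View pics/n5.png

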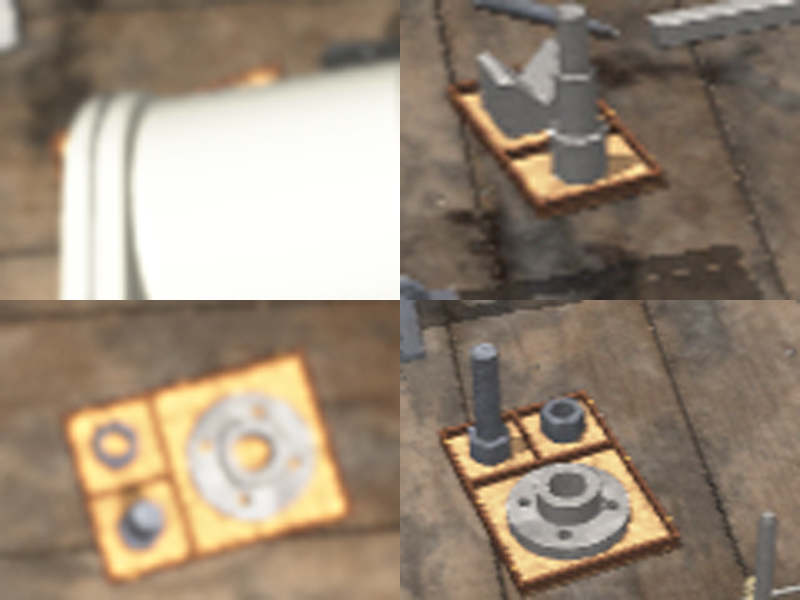

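View pics/n5s.png

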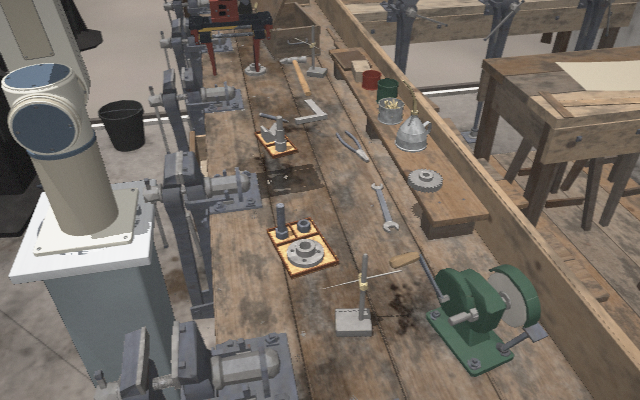

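```bash
python3 - <<'E'
from r import *
bot.movep([.42,-.1,.38],rv(D(90))); bot.hold(.3)
t=bot.read_camera("top");s=bot.read_camera("side"); st("end")
def tf(p,o,a):
    a=D(a);return (np.array([[math.cos(a),math.sin(a)],[-math.sin(a),math.cos(a)]])@(p[:2]-o)*1000).round(1)
T2=((.5045,.2715),-75.2);T3=((.4995,-.2075),101.6)
print("shaft top",tf(ray(s,245+171/5-.4,115+13/5-.4,.115),*T2))
print("bolt top",tf(ray(s,255+83/3.333-.3,190+52/3.333-.3,.098),*T3))
print("nut top",tf(ray(s,255+161/3.333-.3,190+112/3.333-.3,.025),*T3))
print("flange top",tf(ray(s,255+172/3.333-.3,190+185/3.333-.3,.035),*T3))
a=cv2.resize(t["image"][210:270,170:250],(400,300),interpolation=2);b=cv2.resize(s["image"][115:175,245:325],(400,300),interpolation=2)
cv2.imwrite("pics/n6.png",np.hstack([a,b]))
E
```

```text
end 50.1 p [ 0.42   -0.0993  0.38  ] w 0.0877 F [-0.2  0.   0.2] q [-0.26 -0.03  1.86  0.    1.32 -0.26]
shaft top [46.9 -1.3]
bolt top [52.9 28.4]
nut top [ 52.8 -27.5]
flange top [-31.8  -1.7]
```

View pics/n6.png

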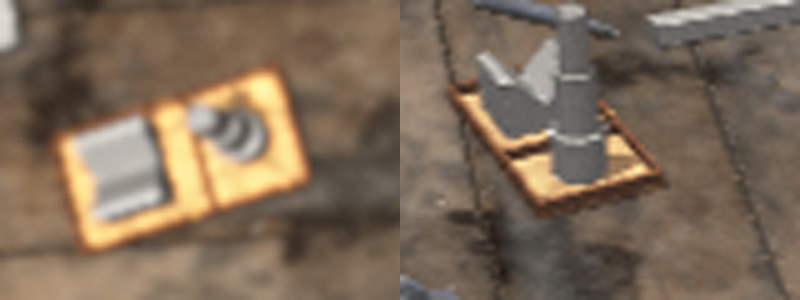

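All five parts are in their bays near the centres, standing flat. The gauge looks the same as in the first picture.

```bash
python3 -c "
from station import bot
print(bot.finish_job())"
```

```text
the job is handed in; nothing more can be done
None
```

I moved all five parts into their trays and handed the job in at about 50 s of the 128 s allowed. `finish_job` gives no verdict, so the result rests on my own checks below.

**Grips:** the jaws closed to 30.5 mm on the nut (so across its flats), 42 mm on the flange boss, 55 mm on the V-block, and 22–23 mm on the bolt and the shaft. All match the sizes given.

**Final positions:** measured from the cameras, each in its own tray's frame; all are inside the allowed ranges.

| Part | Tray | Measured x, y (mm) | Bay centre x, y (mm) |
|---|---|---|---|
| Flange | three-bay | -32, -2 | -29, 0 |
| Nut | three-bay | 53, -28 | 53, -28 |
| Bolt | three-bay | 53, 28 | 53, 28 |
| V-block | two-bay | about -32, 1 | -32, 0 |
| Shaft | two-bay | 47, -1 | 44, 0 |

- **Seating:** the parts look flat in both cameras, with the bolt and shaft upright. I judged height and tilt by eye rather than measuring them, though the V-block's top does fit with it sitting on the floor.
- **Gauge:** it appears unmoved in the side view, also judged by eye.
- **Disagreements:** before picking, the two cameras differed by up to 8 mm in x on the flange and about 5 mm in y on the V-block. I used values in between, and both parts were gripped and placed without trouble. The two-bay tray's centre also differed by a few mm between readings.

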